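Open a film viewer's spring shutter and hook its lever in the gate

TASK

Open the shutter of the film viewer: push its black knob with the fingertips away along the slot against the return spring, round the corner, and on to the closed end of the short side leg, so that the shutter stays open by itself when you let go. Only push the knob, never pinch it between the fingers, do not force it, and leave everything else lying or standing where it is.

Things in the scene. Friction and masses are not known exactly. Their poses are not given: they have to be found in the camera images.
- viewer: tabletop film viewer, a grey metal box 290 (its x) x 280 (its y) x 85 mm high, fixed. Origin: centre of its underside, on the table; x points from its front (robot's side) to its rear, y to its left, z up. The flat deck is its top, 85 mm up. A lamp house with black louvres, 34 mm higher, fills the deck from x = 78 mm to the rear. A flush glass window, 80 x 150 mm, is centred at x = -65, y = -30 mm
- slot_front (a point): front end of the middle line of the L-shaped slot (10 mm wide) in the bright gate plate on the left of the viewer's deck, at deck height: where the pin's axis stands when the shutter is shut; (-80, 95, 85) mm in the viewer's frame. The long leg runs from here along the viewer's +x
- slot_corner (a point): corner of the slot's middle line, 80 mm from slot_front: (0, 95, 85) mm in the viewer's frame. From here the short leg runs square to the left, along the viewer's +y
- slot_end (a point): closed end of the slot's middle line, where the pin's axis stands when the knob is fully home: (0, 115, 85) mm in the viewer's frame, 20 mm from the corner
- knob_top (a point): centre of the top of the black four-lobed knob, 43.5 mm above the deck. The upright knob is 26 mm wide along the viewer's x and y and 31 mm over opposite lobes (diagonally); the lobes begin 7.5 mm above the deck. It stands on an 8 mm steel pin that runs in the slot with 1 mm of play each side and cannot come out; the knob does not turn
- shutter (a joint): travel of shutter and knob along the viewer's +x, in m: 0 shut (pin at the slot's front end), 0.080 open (pin in the corner; the slot stops it at 0.081). A spring pulls it shut with about 2 N at 0 and 4.5 N at 0.080, plus 0.5 N of friction: let go anywhere in the long leg, it runs back. Hooked in the short leg it rests at about 0.079
- lever (a joint): travel of the knob across, along the viewer's +y, in m: 0 in the long leg, 0.020 with the pin's axis at slot_end (the slot stops it at 0.021). No spring, only friction of 1 to 2 N: it stays where it is left. The slot lets it move across only while the shutter stands between about 0.079 and 0.081
- lobe_near_right: lobe of the knob on the viewer's -x, -y side: an upright black cylinder of 15 mm diameter, 36 mm long. Origin: centre of its underside; its axis is 5.5 mm from the knob's axis in viewer x and in viewer y
- lobe_near_left: the same, on the knob's -x, +y side
- lobe_far_right: the same, on the knob's +x, -y side
- lobe_far_left: the same, on the knob's +x, +y side
- loupe: folding brass linen tester (magnifier), standing open on the viewer's window, 42 x 42 mm, 50 mm high, loose; origin: centre of its underside. To be left alone
- film_weight: small round steel film weight, 32 mm diameter, 28 mm high, loose on the viewer's deck between window and lamp house; origin: centre of its underside. To be left alone
- rule: steel rule, 200 x 30 x 4 mm, lying loose on the table to the left; origin: centre of its underside. To be left alone
- marker_jar: amber jar with steel cap, 60 mm diameter, 65 mm high, loose on the table to the left; origin: centre of its underside. To be left alone
- step_wedge: aluminium stair of six steps, 120 x 35 mm, up to 36 mm high, loose on the table to the right; origin: on its underside, at the middle of its length. To be left alone
- tape_roll: roll of paper tape lying flat, 80 mm diameter, 24 mm high, loose on the table to the left; origin: centre of its underside. To be left alone
- cassette: flat black film cassette, 200 x 260 x 14 mm, loose on the table far to the left; origin: centre of its underside. To be left alone

How it is judged (in metres and radians):
At the end, for the whole second after the job is handed in: The shutter stands open by itself (more than 74 of 80 mm) with the knob hooked in the short leg, no more than 5 mm from its closed end, both at rest; the seven loose things are within 20 mm of where they were (value of joint shutter above 0.074 m and value of joint lever above 0.015 m and velocity of joint shutter between -0.01 and 0.01 m/s and velocity of joint lever between -0.01 and 0.01 m/s and distance of each of loupe, film_weight, rule, marker_jar, step_wedge, tape_roll, cassette from where it was at the start of the episode below 0.02 m); the robot touches nothing.
It fails at once if the knob is pinched: two opposite lobes are pressed by the fingers at once (more than 1 N each) ((contact force between the fingers and lobe_near_right above 1 N and contact force between the fingers and lobe_far_left above 1 N) or (contact force between the fingers and lobe_near_left above 1 N and contact force between the fingers and lobe_far_right above 1 N)).
It fails at once if the knob or the viewer is forced: pressed with more than 60 N (contact force between any of the fingers, the arm and viewer above 60 N).
It fails at once if one of the loose things is pushed, tipped or picked up (moved more than 20 mm) (distance of any of loupe, film_weight, rule, marker_jar, step_wedge, tape_roll, cassette from where it was at the start of the episode above 0.02 m).
It also fails if it takes over 38 s, if anything falls off the work surface, if the arm or the gripper's body presses on something with over 40 N, if the wrist force passes 120 N, or if a joint passes its speed limit or range.

ROBOT

A 7-joint arm with a two-finger parallel gripper is mounted at the origin on the work surface. World frame = base frame: x ahead of the robot, y to its left, z up, the work surface at z = 0. Lengths are in mm, angles in rad, forces in N, time in s.
With the tool pointing down it reaches from about 350 to 775 mm from the base axis. Payload 3.1 kg.
Tool frame: the origin (TCP) lies on the centre line of the jaws, within the pads' length; the fingertips stand 14 mm ahead of it and the grasp point (between the pads) lies 5 mm behind it; z points along the fingers, y is the direction in which the jaws open and shut (so a half turn about z gives the same grasp; the last joint's range is limited). The gripper opens to 85 mm and grips with 20 to 120 N. Pads are 22 mm wide; open, the fingers measure 114 mm over their backs; the gripper's body (76 mm by 85 mm) begins 54 mm behind the grasp point. The pads swing forward as they close: fully open they stand 13 mm farther back than shut.
Start: joints at [-1.189, 0.311, 0.014, 1.512, -0.004, 1.319, -0.027], TCP at [226.15, 501.371, 245.304] pointing down, gripper open.
Joint ranges: [-2.7, 2.7], [-0.3, 1.91], [-1.27, 1.3], [0.12, 2.57], [-1.44, 4.58], [0.2, 2.03], [-3.05, 3.05]. Speed limits (rad/s): [2.79, 2.79, 3.14, 3.14, 3.14, 3.14, 3.14].

INTERFACE

Orientations are given as a unit quaternion [w, x, y, z].
In Python, from cell import sensors, optics, r, search_frame, silhouettes gives the robot as it stands. The module is installed in compiled form; this text tells all that it offers.
- The arm moves only by the shell command python3 -m creep 'ROWS'. ROWS is JSON, a list of rows, each a list of 5 numbers: the opening, from 0 (shut) to 1 (fully open), then the shift along the tool's x, y, z in mm, then the turn about the tool's z in rad. In form: [[hand, x, y, z, roll], ...]. A call has 1 to 20 rows; each row shifts and turns the pose as measured when the row begins, along the tool's axes as they then stand; what a row does not reach is not made up. A row lasts 1/8 s, in which the tool goes at most 62.5 mm and 10.7 degrees, less where a joint would pass 70% of its speed; a pose out of reach is approached as far as the arm can. A call is refused whole if a number of a shift passes 62.5 or a number of a turn 0.188, either way. A call with a gripper value outside its range is refused whole. The fingers move at their own pace and stop on an object; the grip force is fixed at half the most. Time passes only in rows, so rows that do not move let the fingers close. It gives the time, the measured TCP pose, the force and the opening at its end, in the units of the state.
- sensors.state(): the state, without advancing time (a new reading comes with each control period).
- optics.grab_frame(name): name is "scene" or "top"; returns a dict with "color" (480x640x3 uint8, red, green, blue), "intrinsics" (3x3 intrinsics, pixels), "R" (3x3) and "t" (3): a world point X has camera coordinates R X + t. Camera axes: x right, y down, z forward; pixel columns grow to the right and rows downward; lengths in mm; the calibration is good to about 2 mm. A picture is of the moment at which its call begins. There is no depth.
- r.finish_job(): hands the job in, once; it reports no verdict.
Trained networks look in the newest picture that a camera, given by its name, has taken for a name from the list of things; names that differ only in an ending like _2 or _b are one class to them, and where a whole thing is asked for, a point or a joint stands for the part that bears it (a point fixed in the world has none). Each returns a list of dicts, best first, with "p" (0 to 1); they miss things now and then, are a little off and sometimes report something else, mostly with a low value. They report only what shows in the picture. A call takes as long as a camera call.
- search_frame(camera, name): "centre" ([column, row] in pixels, amid what is visible of it).
- silhouettes(camera, name): "region" (480x640 bool, what is visible of it) and "centre" ([column, row] in pixels, amid what is visible of it).
The state is a dict: "clock": time; "q": joint angles; "qvel": joint speeds; "effort": joint torques, N m; "position": TCP position; "ee_rot": TCP orientation; "contact_force": force on the tool from outside, world axes, zero at the start; "wrist_torque": the same for the moment, N m; "grip_width": finger opening in mm.
Only numpy, scipy, OpenCV 4.12 (cv2) and the standard library are available. Lean on these libraries where they do the work, as an engineer would, in place of code of your own. Each camera call takes 0.05 s, during which the arm holds its last target.

## Working session

There is one attempt and no reset: what is moved stays moved. The work goes in short steps, Python scripts to look and compute and a shell command to move; the robot and the scene stay as the last step left them, time stands still between calls to the robot, and variables do not carry over. Pictures are saved under pics/ and viewed, and the job is handed in when it is done.

```bash
mkdir -p pics; cat > h.py <<'E'
import numpy as np, cv2
from cell import sensors, optics, r, search_frame, silhouettes
def grab(n,f):
    g=optics.grab_frame(n); cv2.imwrite('pics/'+f,cv2.cvtColor(g['color'],cv2.COLOR_RGB2BGR)); return g
def ray(g,px,z):
    K=np.array(g['intrinsics']);R=np.array(g['R']);t=np.array(g['t'])
    d=R.T@np.linalg.inv(K)@np.array([px[0],px[1],1.]);c=-R.T@t
    return c+d*(z-c[2])/d[2]
def proj(g,X):
    p=np.array(g['intrinsics'])@(np.array(g['R'])@np.array(X)+np.array(g['t']));return p[:2]/p[2]
E
python3 - <<'E'
from h import *
s=sensors.state();print({k:np.round(v,3).tolist() for k,v in s.items()})
for n in('scene','top'):
    g=grab(n,n+'0.png'); R=np.array(g['R']);print(n,-R.T@np.array(g['t']),np.array(g['intrinsics']).tolist())
    for o,z in (('knob_top',128.5),('viewer',85),('loupe',85),('film_weight',85),('rule',0),('marker_jar',0),('tape_roll',0),('step_wedge',0),('lobe_near_right',128),('lobe_far_left',128)):
        for d in search_frame(n,o)[:2]: print(o,np.round(d['centre']),round(d['p'],2),np.round(ray(g,d['centre'],z)))
E
```

```text
{'clock': 0.0, 'q': [-1.189, 0.312, 0.014, 1.513, -0.004, 1.319, -0.027], 'qvel': [-0.0, 0.001, -0.0, 0.0, -0.001, -0.001, -0.001], 'effort': [-0.0, -37.991, 0.146, -23.059, 0.012, 0.013, 0.0], 'position': [225.875, 500.721, 244.235], 'ee_rot': [-0.0, 0.21, 0.978, -0.001], 'contact_force': [0.332, 0.567, -0.517], 'wrist_torque': [0.007, -0.025, 0.023], 'grip_width': 85.752}
scene [ 1297.66410453 -1012.0528001   1165.6711645 ] [[616.1314608219185, 0.0, 314.02582732116537], [0.0, 616.1314608219185, 244.7489930393202], [0.0, 0.0, 1.0]]
viewer [328. 272.] 0.86 [621. -48.  85.]
viewer [417. 223.] 0.53 [711. 262.  85.]
loupe [283. 261.] 0.87 [497. -81.  85.]
film_weight [333. 268.] 0.58 [622. -28.  85.]
rule [338. 187.] 0.89 [358. 388.   0.]
marker_jar [380. 202.] 0.73 [515. 392.   0.]
tape_roll [416. 224.] 0.6 [665. 353.   0.]
step_wedge [136. 367.] 0.82 [ 380. -510.    0.]
lobe_far_left [282. 262.] 0.22 [ 530. -124.  128.]
top [ 216.54424077   20.81735417 1795.08592188] [[566.2224716087107, 0.0, 324.87763908455446], [0.0, 566.2224716087107, 222.54379791457245], [0.0, 0.0, 1.0]]
knob_top [309. 233.] 0.42 [472.  64. 128.]
viewer [330. 198.] 0.58 [591.   5.  85.]
loupe [364. 222.] 0.57 [ 516. -104.   85.]
film_weight [341. 184.] 0.45 [634. -30.  85.]
film_weight [331. 199.] 0.33 [586.  -1.  85.]
rule [200. 271.] 0.7 [361. 407.   0.]
rule [221. 208.] 0.67 [566. 353.   0.]
marker_jar [221. 210.] 0.72 [557. 354.   0.]
tape_roll [231. 168.] 0.79 [700. 328.   0.]
step_wedge [490. 274.] 0.76 [ 378. -513.    0.]
```

```bash
python3 - <<'E'
import cv2
for n,(x0,y0,x1,y1) in {'scene':(200,150,480,360),'top':(180,100,440,295)}.items():
    i=cv2.imread(f'pics/{n}0.png')[y0:y1,x0:x1]; cv2.imwrite(f'pics/{n}0z.png',cv2.resize(i,(800,600),interpolation=cv2.INTER_CUBIC))
E
```

```text
(no output)
```

View pics/scene0z.png

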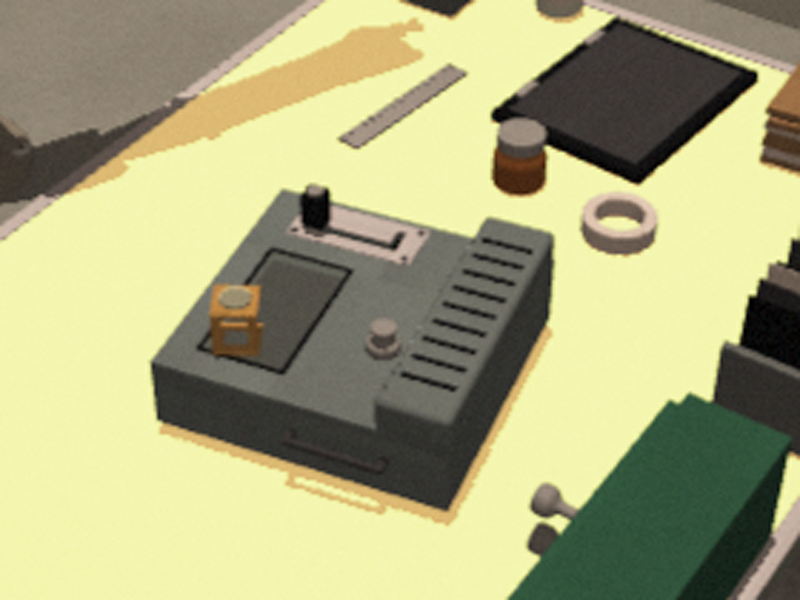

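View pics/top0z.png

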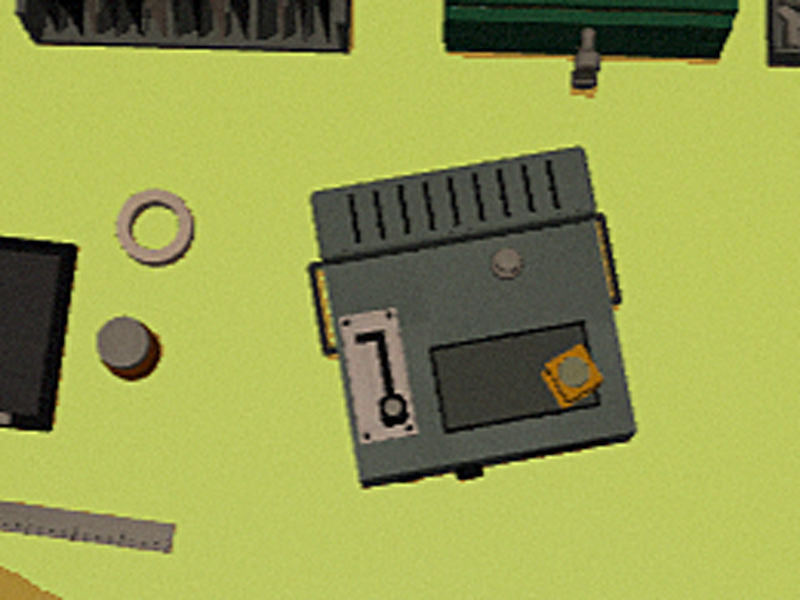

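The top view shows the knob at about px (308,233). The L-slot runs up the image to a corner at about (304,210), then left to about (297,210). I'll fit the viewer pose from the window corners and slot in both cameras.

```bash
cat > fit.py <<'E'
from h import *
from scipy.optimize import least_squares
T=optics.grab_frame('top');S=optics.grab_frame('scene')
ft=260/800;fs=280/800
W=[(-25,45,85),(-25,-105,85),(-105,-105,85),(-105,45,85)]
obs=[]
for p,q in zip(W,[(430,350),(587,322),(600,405),(447,431)]): obs.append((T,p,(180+q[0]*ft,100+q[1]*ft)))
for p,q in zip(W,[(352,270),(285,371),(200,348),(272,250)]): obs.append((S,p,(200+q[0]*fs,150+q[1]*fs)))
obs.append((T,(0,95,85),(180+381*ft,100+337*ft)))
obs.append((T,(0,115,85),(180+361*ft,100+340*ft)))
obs.append((T,(-80,95,128.5),(180+393*ft,100+405*ft)))
obs.append((S,(0,95,85),(200+399*fs,150+243*fs)))
obs.append((S,(-80,95,128.5),(200+316*fs,150+192*fs)))
def w(v,p):
    c,s=np.cos(v[2]),np.sin(v[2]);return np.array([v[0]+c*p[0]-s*p[1],v[1]+s*p[0]+c*p[1],p[2]])
def res(v): return np.concatenate([proj(g,w(v,p))-q for g,p,q in obs])
def rest(v): return np.concatenate([proj(g,w(v,p))-q for g,p,q in obs if g is T])
def ress(v): return np.concatenate([proj(g,w(v,p))-q for g,p,q in obs if g is S])
for f in(res,rest,ress):
    o=least_squares(f,[600,-30,0.15]);print(o.x,np.round(f(o.x).reshape(-1,2),1).tolist())
    for n,p in dict(front=(-80,95,85),corner=(0,95,85),end=(0,115,85)).items():print(n,np.round(w(o.x,p),1))
v=least_squares(res,[600,-30,0.15]).x
for n,g in(('top',T),('scene',S)):
    im=cv2.cvtColor(g['color'],cv2.COLOR_RGB2BGR);x0,y0,x1,y1=dict(scene=(200,150,480,360),top=(240,130,400,250))[n]
    k=800/(x1-x0);im=cv2.resize(im[y0:y1,x0:x1],(800,600),interpolation=cv2.INTER_CUBIC)
    P=lambda p:tuple(int(a) for a in (proj(g,w(v,p))-[x0-.5,y0-.5])*k)
    for L in ([*W,W[0]],[(-145,-140,85),(-145,140,85),(78,140,85),(78,-140,85),(-145,-140,85)],[(-80,95,85),(0,95,85),(0,115,85)],[(78,-140,119),(78,140,119),(145,140,119),(145,-140,119)]):
        for a,b in zip(L,L[1:]): cv2.line(im,P(a),P(b),(0,0,255),1)
    cv2.circle(im,P((-80,95,128.5)),3,(0,255,255),1)
    cv2.imwrite(f'pics/fit_{n}.png',im)
E
python3 fit.py
```

```text
[ 5.75481860e+02 -7.77170138e+00  2.09469701e-01] [[0.9, -0.7], [-2.3, -0.2], [-1.4, -2.0], [0.1, -1.7], [-2.0, -0.1], [-1.7, -0.6], [0.2, -0.6], [-0.5, -0.1], [-0.6, -1.4], [-0.5, -1.3], [-0.3, -0.5], [-3.0, 0.9], [-0.7, -0.4]]
front [477.5  68.5  85. ]
corner [555.7  85.2  85. ]
end [551.6 104.7  85. ]
[ 5.72024132e+02 -9.96056428e+00  2.04788009e-01] [[1.5, 0.4], [-1.6, 1.1], [-0.9, -0.7], [0.6, -0.6], [0.0, -0.5], [0.1, -0.3], [0.3, 0.6]]
front [474.4  66.8  85. ]
corner [552.7  83.1  85. ]
end [548.6 102.6  85. ]
[ 5.78839585e+02 -6.59256338e+00  2.07618955e-01] [[-0.7, 0.2], [-0.4, -0.3], [1.4, -0.4], [0.8, 0.1], [-1.7, 1.1], [0.6, -0.2]]
front [481.   69.9  85. ]
corner [559.3  86.4  85. ]
end [555.1 105.9  85. ]
```

View pics/fit_top.png

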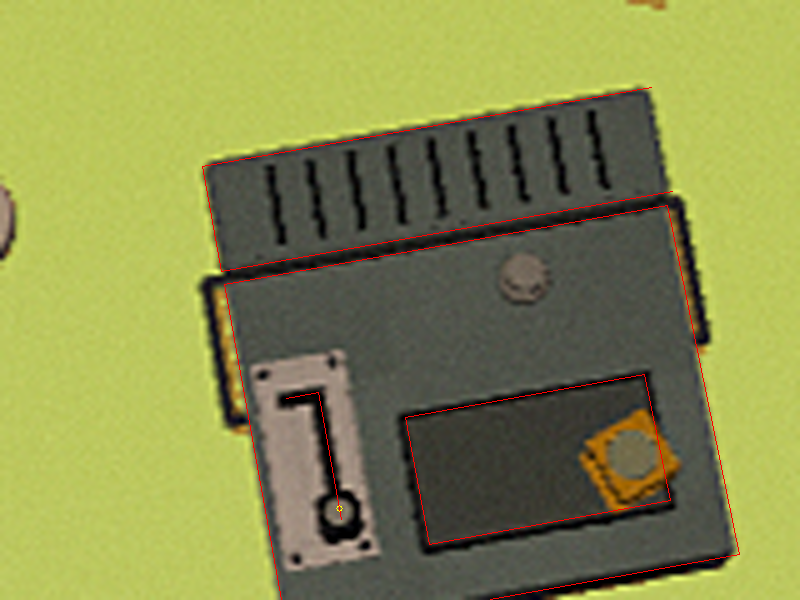

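View pics/fit_scene.png

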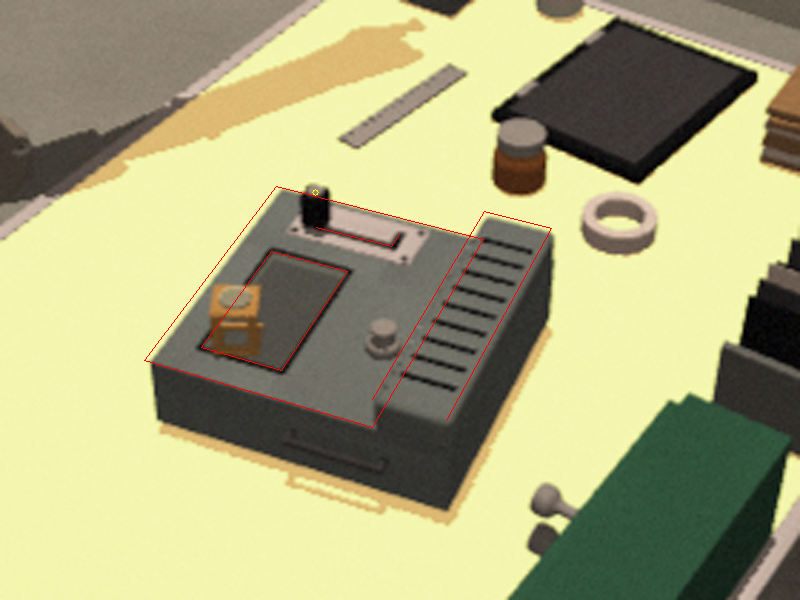

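The two cameras differ by up to about 6 mm, and I take the mean: knob near (477.5, 68.5), viewer yaw 0.208 rad.

I'll keep the fingers shut and push with a face turned about 30° from the viewer's x towards +y. It will touch only lobe_near_right. That drives the knob along the slot and should tip it into the side leg at the corner.

First I'll shut the hand and turn it.

```bash
python3 -m creep '[[0,0,0,0,0.18],[0,0,0,0,0.18],[0,0,0,0,0.06],[0,0,0,0,0]]'
cat >> h.py <<'E'
from scipy.spatial.transform import Rotation as Ro
def to(target,yaw=None):
    s=sensors.state();q=s['ee_rot'];M=Ro.from_quat([q[1],q[2],q[3],q[0]]).as_matrix()
    p=np.array(s['position']);print('clock',s['clock'],'pos',np.round(p,1),'F',np.round(s['contact_force'],1),'grip',round(float(s['grip_width']),1),'yangle',round(float(np.degrees(np.arctan2(M[1,1],M[0,1]))),1),'tilt',np.round(M[:,2],3))
    print('tool delta',np.round(M.T@(np.array(target)-p),1)); return M
E
python3 -c "
from h import *
M=to([442,34,244])"
```

```text
clock: 1.7
position: [226.1, 501.4, 245.3]
ee_rot: [-0.0, 0.415, 0.91, 0.0]
contact_force: [0.5, 0.8, 0.6]
grip_width: 12.3
clock 1.7 pos [226.1 501.4 245.3] F [0.5 0.8 0.6] grip 12.3 yangle 40.9 tilt [-0.  0. -1.]
tool delta [-494.6 -142.9    1.3]
```

```bash
python3 -m creep '[[0,-41,-12,0,0],[0,-41,-12,0,0],[0,-41,-12,0,0],[0,-41,-12,0,0],[0,-41,-12,0,0],[0,-41,-12,0,0],[0,-41,-12,0,0],[0,-41,-12,0,0],[0,-41,-12,0,0],[0,-41,-12,0,0],[0,-41,-12,0,0],[0,-41,-12,0,0],[0,0,0,0,0]]'
python3 -c "
from h import *
M=to([442,34,170])"
```

```text
clock: 3.32
position: [450.9, 23.5, 246.3]
ee_rot: [0.002, 0.407, 0.914, 0.004]
contact_force: [-0.9, 0.2, -0.2]
grip_width: 0.0
clock 3.325 pos [450.9  23.5 246.3] F [-0.9  0.2 -0.2] grip 0.0 yangle 42.0 tilt [ 0.007  0.005 -1.   ]
tool delta [13.9 -0.3 76.3]
```

```bash
python3 -m creep '[[0,7,0,25,0],[0,7,0,25,0],[0,0,0,26,0],[0,0,0,0,0]]'
python3 -c "
from h import *
M=to([442,34,114])
for n,b in (('top',(240,130,400,250)),('scene',(200,120,400,270))):
    g=grab(n,n+'1.png');i=cv2.imread('pics/'+n+'1.png')[b[1]:b[3],b[0]:b[2]];cv2.imwrite('pics/'+n+'1z.png',cv2.resize(i,(800,600),interpolation=cv2.INTER_CUBIC))
"
```

```text
clock: 3.82
position: [441.6, 38.5, 169.1]
ee_rot: [0.002, 0.404, 0.915, 0.006]
contact_force: [-0.4, 0.2, 0.0]
grip_width: 0.1
clock 3.825 pos [441.6  38.5 169.1] F [-0.4  0.2  0. ] grip 0.1 yangle 42.4 tilt [ 0.008  0.009 -1.   ]
tool delta [-3.6 -3.4 55.1]
```

View pics/top1z.png

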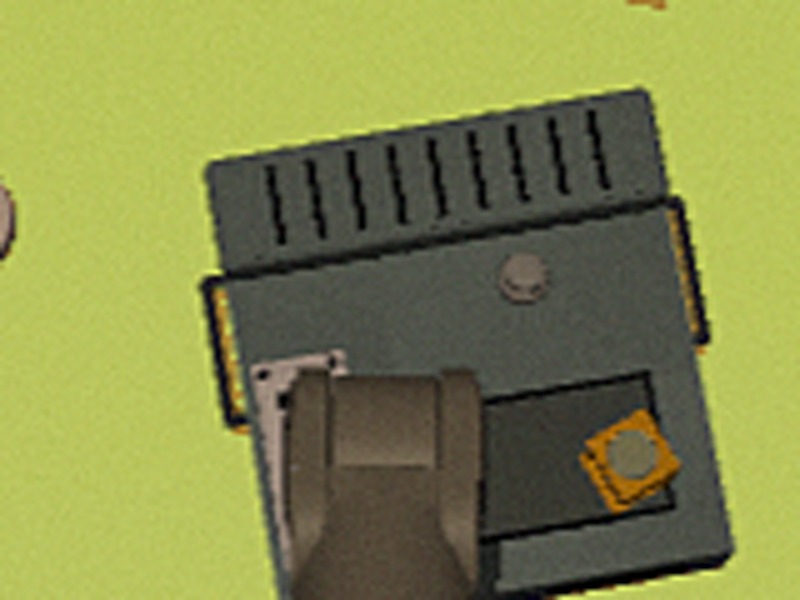

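View pics/scene1z.png

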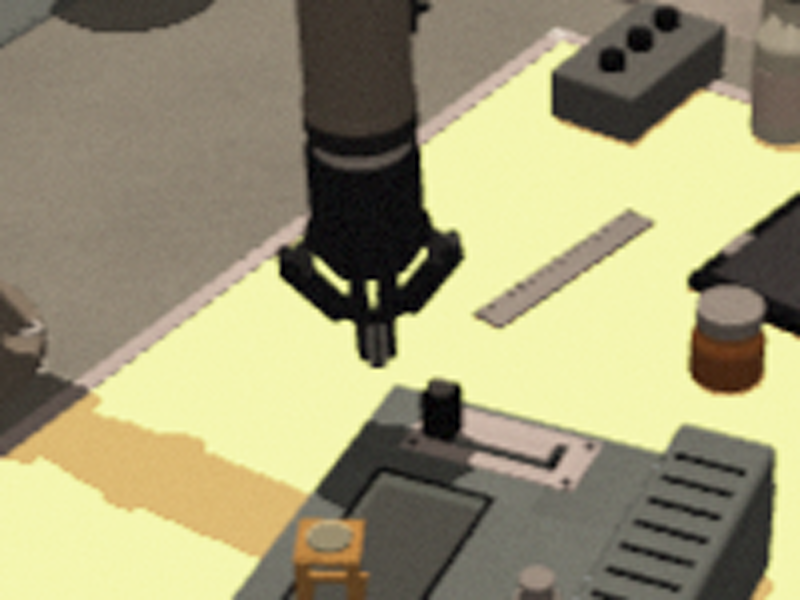

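The scene view shows the shut fingertips at zoomed px (377,362), in front of and to the right of the knob at (440,395), and the knob is clear. The narrow finger section is longer than the 28 mm engagement I need. Descending.

```bash
python3 -m creep '[[0,-3,-3,20,0],[0,0,0,20,0],[0,0,0,12,0],[0,0,0,0,0]]'
python3 -c "
from h import *
M=to([457,47.3,114])
print('viewer +x, +y in tool', M.T@[.978,.2065,0],M.T@[-.2065,.978,0])
n='scene';b=(220,150,340,240)
g=grab(n,n+'2.png');i=cv2.imread('pics/'+n+'2.png')[b[1]:b[3],b[0]:b[2]];cv2.imwrite('pics/'+n+'2z.png',cv2.resize(i,(800,600),interpolation=cv2.INTER_CUBIC))
"
```

```text
clock: 4.42
position: [449.6, 36.4, 123.6]
ee_rot: [0.009, 0.402, 0.915, 0.011]
contact_force: [0.2, -0.7, 0.4]
grip_width: 0.3
clock 4.425 pos [449.6  36.4 123.6] F [ 0.2 -0.7  0.4] grip 0.3 yangle 42.6 tilt [ 0.026  0.013 -1.   ]
tool delta [ 3.1 12.5  9.9]
viewer +x, +y in tool [-0.50905895  0.85977364  0.02783035] [0.86019051 0.50905779 0.0076613 ]
```

View pics/scene2z.png

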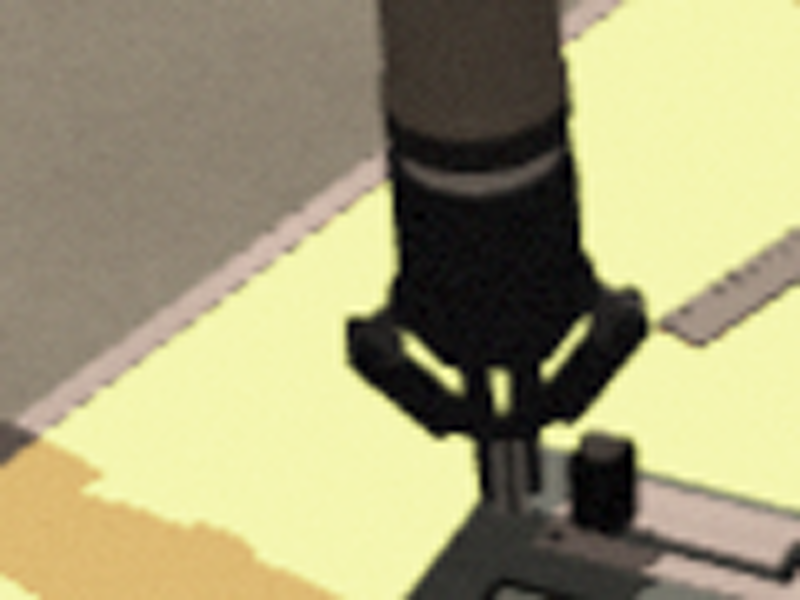

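```bash
python3 -m creep '[[0,3,2,6,0],[0,0,4,0,0],[0,0,0,0,0]]'; python3 -m creep '[[0,0,4,0,0],[0,0,0,0,0]]'
python3 -c "
from h import *
M=to([457,47.3,116])"
```

```text
clock: 4.85
position: [454.5, 43.7, 119.6]
ee_rot: [0.011, 0.402, 0.915, 0.013]
contact_force: [-0.3, -0.1, 0.7]
grip_width: 0.2
clock: 5.1
position: [456.6, 46.3, 119.6]
ee_rot: [0.01, 0.402, 0.916, 0.012]
contact_force: [-1.6, -0.7, 0.5]
grip_width: 0.1
clock 5.1 pos [456.6  46.3 119.6] F [-1.6 -0.7  0.5] grip 0.1 yangle 42.6 tilt [ 0.028  0.014 -1.   ]
tool delta [0.5 0.9 3.6]
```

```bash
python3 -m creep '[[0,-2,3.4,0,0],[0,-2,3.4,0,0],[0,-2,3.4,0,0],[0,0,0,0,0]]'
python3 -c "
from h import *
M=to([535,63.8,118])
print('viewer x',(np.array(sensors.state()['position'])[:2]-[457,47.3])@[.978,.2065],'y',(np.array(sensors.state()['position'])[:2]-[457,47.3])@[-.2065,.978])
n='scene';b=(220,150,340,240)
g=grab(n,n+'3.png');i=cv2.imread('pics/'+n+'3.png')[b[1]:b[3],b[0]:b[2]];cv2.imwrite('pics/'+n+'3z.png',cv2.resize(i,(800,600),interpolation=cv2.INTER_CUBIC))
"
```

```text
clock: 5.6
position: [467.2, 48.2, 119.4]
ee_rot: [0.008, 0.402, 0.915, 0.011]
contact_force: [-1.7, -1.3, 1.5]
grip_width: 0.1
clock 5.6 pos [467.2  48.2 119.4] F [-1.7 -1.3  1.5] grip 0.1 yangle 42.6 tilt [ 0.024  0.013 -1.   ]
tool delta [-34.3  60.4   3.2]
viewer x 10.181594645616297 y -1.2362446459798984
```

View pics/scene3z.png

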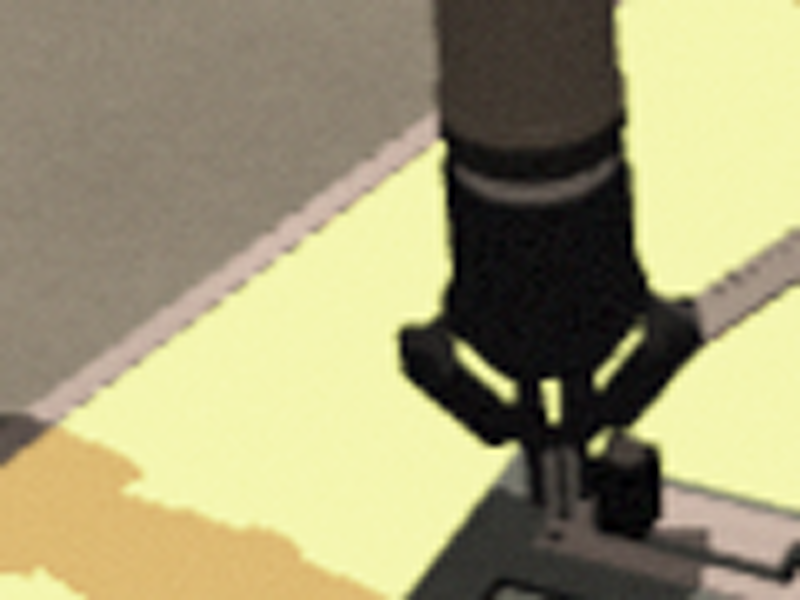

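The knob has moved with the finger (zoomed px 605 → 630) and the force is about 2 N. Pushing on.

```bash
python3 -m creep '[[0,-3,5.4,0,0],[0,-3,5.4,0,0],[0,-3,5.4,0,0],[0,-3,5.4,0,0],[0,-3,5.4,0,0],[0,-3,5.4,0,0]]'
python3 -c "
from h import *
M=to([535,63.8,118])
print('viewer x',(np.array(sensors.state()['position'])[:2]-[457,47.3])@[.978,.2065],'y',(np.array(sensors.state()['position'])[:2]-[457,47.3])@[-.2065,.978])
n='scene';b=(220,150,360,255)
g=grab(n,n+'4.png');i=cv2.imread('pics/'+n+'4.png')[b[1]:b[3],b[0]:b[2]];cv2.imwrite('pics/'+n+'4z.png',cv2.resize(i,(800,600),interpolation=cv2.INTER_CUBIC))
"
```

```text
clock: 6.4
position: [503.3, 55.8, 119.4]
ee_rot: [0.007, 0.403, 0.915, 0.009]
contact_force: [-3.7, -3.5, 1.6]
grip_width: 0.1
clock 6.4 pos [503.3  55.8 119.4] F [-3.7 -3.5  1.6] grip 0.1 yangle 42.5 tilt [ 0.019  0.011 -1.   ]
tool delta [-15.5  28.7   2.1]
viewer x 47.0856098587606 y -1.25140480912628
```

View pics/scene4z.png

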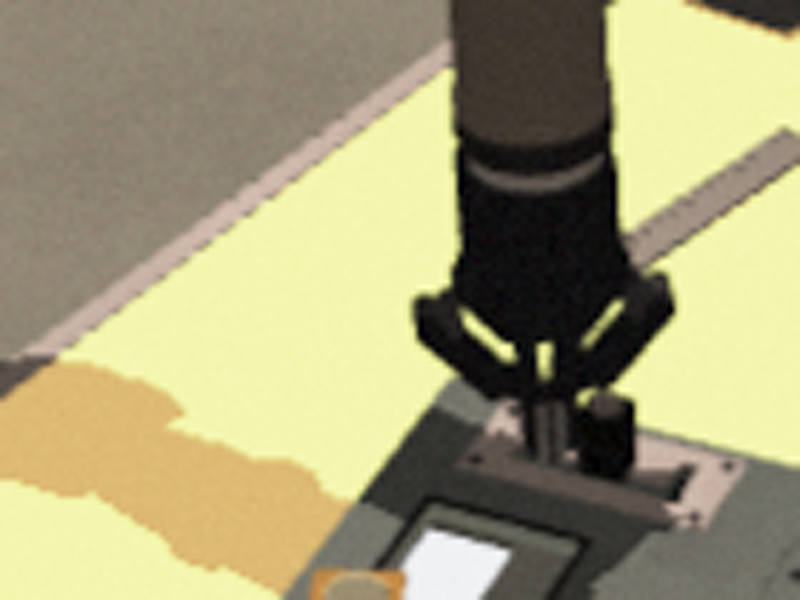

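The knob is about half way, the window is lighting up, and the force is about 5 N along the face normal. Continuing towards the corner.

```bash
python3 -m creep '[[0,-3,5.4,0,0],[0,-3,5.4,0,0],[0,-3,5.4,0,0],[0,-3,5.4,0,0]]'; python3 -m creep '[[0,-2,3.5,0,0]]';python3 -m creep '[[0,-2,3.5,0,0]]'
python3 -c "
from h import *
M=to([535,63.8,118])
print('viewer x',(np.array(sensors.state()['position'])[:2]-[457,47.3])@[.978,.2065],'y',(np.array(sensors.state()['position'])[:2]-[457,47.3])@[-.2065,.978])
n='scene';b=(240,150,380,255)
g=grab(n,n+'5.png');i=cv2.imread('pics/'+n+'5.png')[b[1]:b[3],b[0]:b[2]];cv2.imwrite('pics/'+n+'5z.png',cv2.resize(i,(800,600),interpolation=cv2.INTER_CUBIC))
"
```

```text
clock: 6.95
position: [527.5, 60.8, 119.4]
ee_rot: [0.005, 0.403, 0.915, 0.008]
contact_force: [-4.2, -2.3, 1.2]
grip_width: -0.4
clock: 7.08
position: [531.4, 61.6, 119.4]
ee_rot: [0.005, 0.403, 0.915, 0.007]
contact_force: [-5.0, -1.9, 2.2]
grip_width: 0.0
clock: 7.2
position: [535.2, 62.7, 119.5]
ee_rot: [0.005, 0.403, 0.915, 0.007]
contact_force: [-4.6, -2.2, 2.0]
grip_width: 0.1
clock 7.2 pos [535.2  62.7 119.5] F [-4.6 -2.2  2. ] grip 0.1 yangle 42.5 tilt [ 0.014  0.01  -1.   ]
tool delta [1.  0.5 1.5]
viewer x 79.6996546836672 y -1.0849884356238044
```

View pics/scene5z.png

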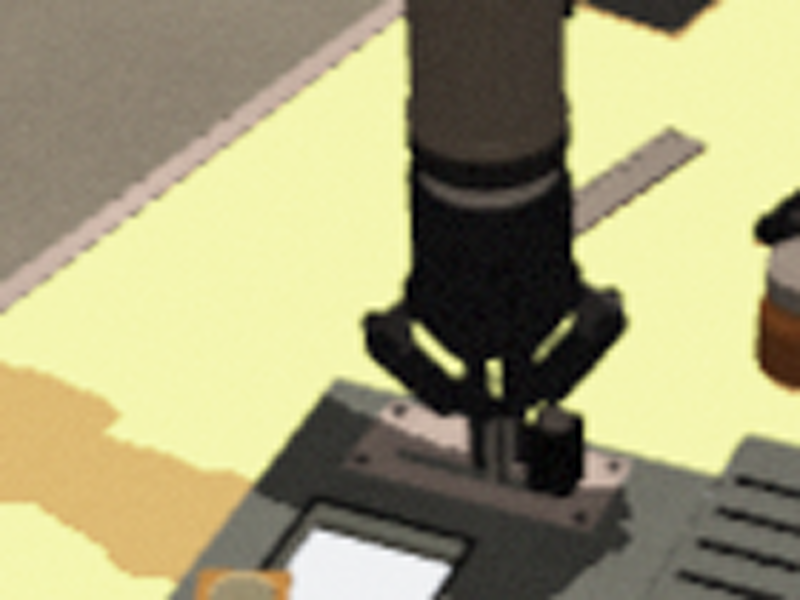

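```bash
for i in 1 2 3; do python3 -m creep '[[0,-1,1.8,0,0],[0,0,0,0,0]]'|grep -E 'pos|force'; done
```

```text
position: [537.1, 63.4, 119.5]
contact_force: [-4.6, -1.5, 2.5]
position: [537.1, 63.3, 119.4]
contact_force: [-3.6, -2.0, 1.9]
position: [537.2, 63.3, 119.4]
contact_force: [-3.7, -1.5, 1.4]
```

```bash
for i in 1 2; do python3 -m creep '[[0,-2,3.5,0,0]]'|grep -E 'pos|force'; done
python3 -c "
from h import *
n='scene';b=(240,150,380,255)
g=grab(n,n+'6.png');i=cv2.imread('pics/'+n+'6.png')[b[1]:b[3],b[0]:b[2]];cv2.imwrite('pics/'+n+'6z.png',cv2.resize(i,(800,600),interpolation=cv2.INTER_CUBIC));print(sensors.state()['contact_force'])
"
```

```text
position: [538.0, 63.1, 119.0]
contact_force: [-13.0, -4.7, 7.0]
position: [538.6, 62.4, 118.5]
contact_force: [-10.7, -5.8, 6.0]
[-10.75466645  -3.98557319   6.37527701]
```

View pics/scene6z.png

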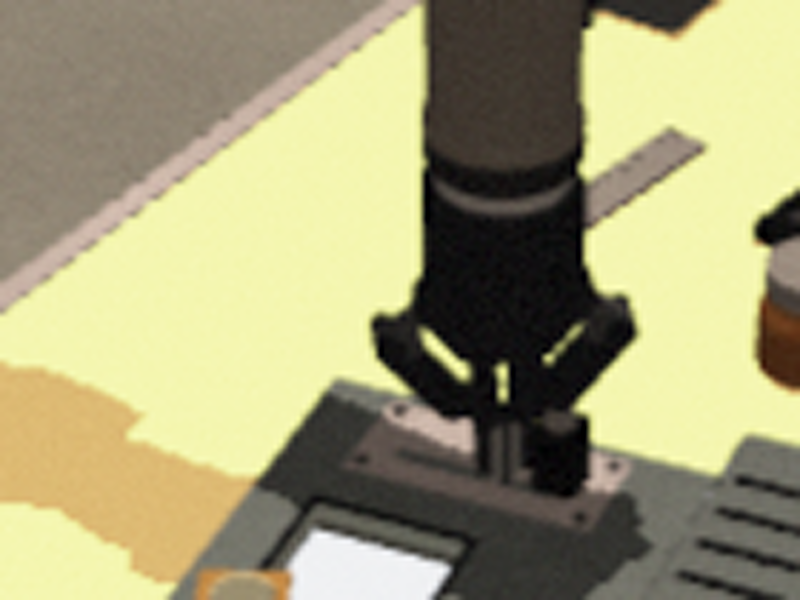

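The force has risen to about 12 N, so the pin is against the far wall at the corner. Now I go across (+y), keeping slight +x pressure.

```bash
for i in 1 2; do python3 -m creep '[[0,2.6,3.3,0,0]]'|grep -E 'pos|force'; done
python3 -m creep '[[0,2.6,3.3,0,0]]'|grep -E 'pos|force'
python3 -c "
from h import *
n='scene';b=(240,150,380,255)
g=grab(n,n+'7.png');i=cv2.imread('pics/'+n+'7.png')[b[1]:b[3],b[0]:b[2]];cv2.imwrite('pics/'+n+'7z.png',cv2.resize(i,(800,600),interpolation=cv2.INTER_CUBIC));print(sensors.state()['contact_force'])
print('viewer x',(np.array(sensors.state()['position'])[:2]-[457,47.3])@[.978,.2065],'y',(np.array(sensors.state()['position'])[:2]-[457,47.3])@[-.2065,.978])
"
```

```text
position: [537.8, 64.4, 118.5]
contact_force: [-6.2, -4.3, 4.5]
position: [537.3, 67.1, 118.5]
contact_force: [-8.0, -4.3, 3.7]
position: [536.8, 69.7, 118.6]
contact_force: [-7.4, -3.9, 4.9]
[-8.12611565 -3.1192958   5.7365554 ]
viewer x 82.6386976097297 y 6.157016302894172
```

View pics/scene7z.png

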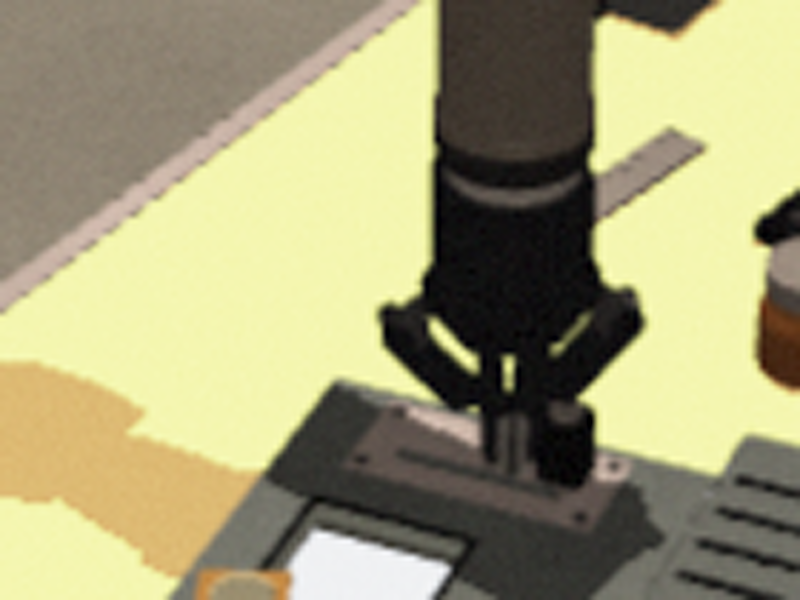

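The knob is moving into the short leg: its top has gone from (560,420) to (570,410), and the slot is now visible behind it. Continuing.

```bash
for i in 1 2 3 4; do python3 -m creep '[[0,2.7,3.2,0,0]]'|grep -E 'pos|force'; done
python3 -c "
from h import *
n='scene';b=(240,150,380,255)
g=grab(n,n+'8.png');i=cv2.imread('pics/'+n+'8.png')[b[1]:b[3],b[0]:b[2]];cv2.imwrite('pics/'+n+'8z.png',cv2.resize(i,(800,600),interpolation=cv2.INTER_CUBIC));print(sensors.state()['contact_force'])
print('viewer x',(np.array(sensors.state()['position'])[:2]-[457,47.3])@[.978,.2065],'y',(np.array(sensors.state()['position'])[:2]-[457,47.3])@[-.2065,.978])
"
```

```text
position: [536.0, 72.9, 118.6]
contact_force: [-6.2, -4.3, 4.1]
position: [535.4, 75.8, 118.7]
contact_force: [-7.1, -3.6, 4.1]
position: [534.8, 78.6, 118.7]
contact_force: [-6.6, -4.5, 3.5]
position: [534.2, 81.3, 118.7]
contact_force: [-6.7, -6.8, 4.4]
[-6.74007092 -4.27348913  4.05400302]
viewer x 82.54702849617975 y 17.273818014093845
```

View pics/scene8z.png

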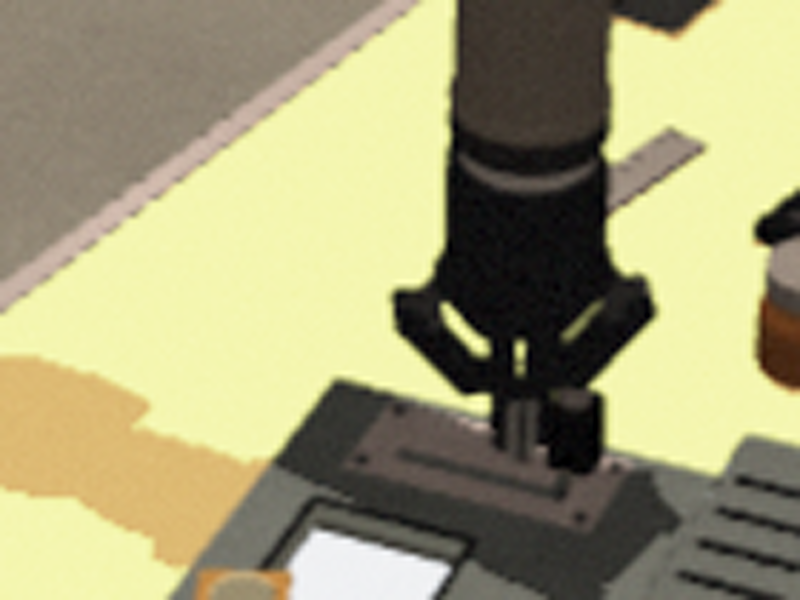

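```bash
for i in 1 2 3; do python3 -m creep '[[0,2.7,3.2,0,0]]'|grep -E 'pos|force'; done
```

```text
position: [534.1, 81.5, 118.9]
contact_force: [-5.9, -10.2, 2.7]
position: [534.1, 81.4, 118.9]
contact_force: [-5.9, -7.2, 3.2]
position: [534.0, 81.4, 119.0]
contact_force: [-6.0, -7.3, 3.8]
```

The finger has stopped at y ≈ 17.5 with the lateral force up, so the closed end is reached. Backing off along the face normal, then going up.

```bash
python3 -m creep '[[0,0,-6,0,0],[0,0,-8,0,0],[0,0,-8,0,0],[0,0,-8,0,0],[0,0,0,-30,0],[0,0,0,-40,0],[0,0,0,-50,0],[0,0,-60,-10,0],[0,0,-60,0,0],[0,0,-60,0,0],[0,0,0,0,0]]'
python3 - <<'E'
from h import *
for n,b in (('top',(240,130,400,250)),('scene',(240,150,380,255))):
    g=grab(n,n+'9.png');i=cv2.imread('pics/'+n+'9.png')[b[1]:b[3],b[0]:b[2]];cv2.imwrite('pics/'+n+'9z.png',cv2.resize(i,(800,600),interpolation=cv2.INTER_CUBIC))
    for d in search_frame(n,'knob_top')[:2]:print(n,d, ray(g,d['centre'],128.5), proj(g,[551.6,104.7,128.5]))
E
```

```text
clock: 11.02
position: [382.5, -57.2, 262.2]
ee_rot: [-0.004, 0.408, 0.913, -0.01]
contact_force: [-0.2, 1.4, 0.9]
grip_width: 0.3
top {'centre': [297.3, 208.5], 'p': 0.56} [545.34256646 101.10750946 128.5       ] [296.17669126 206.42164268]
scene {'centre': [340.8, 227.9], 'p': 0.74} [575.65979695  75.69680388 128.5       ] [339.41416302 219.40920196]
```

View pics/scene9z.png

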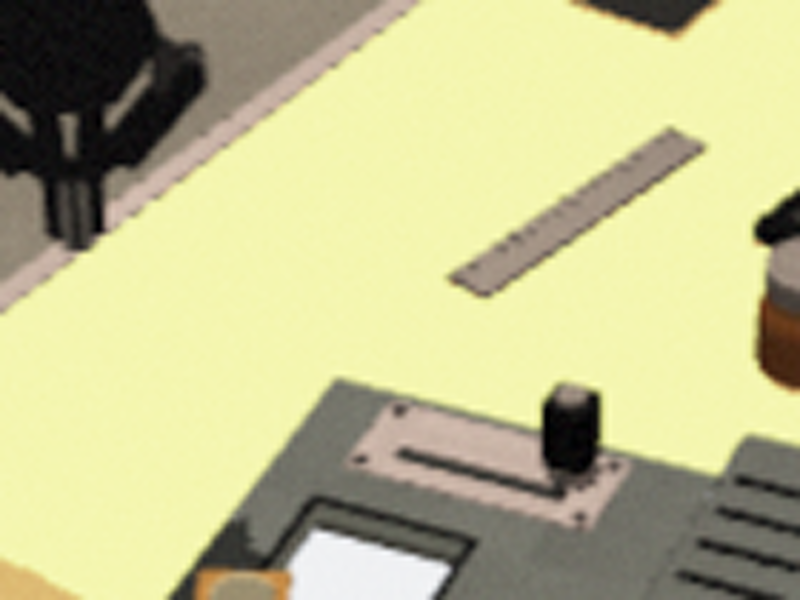

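View pics/top9z.png

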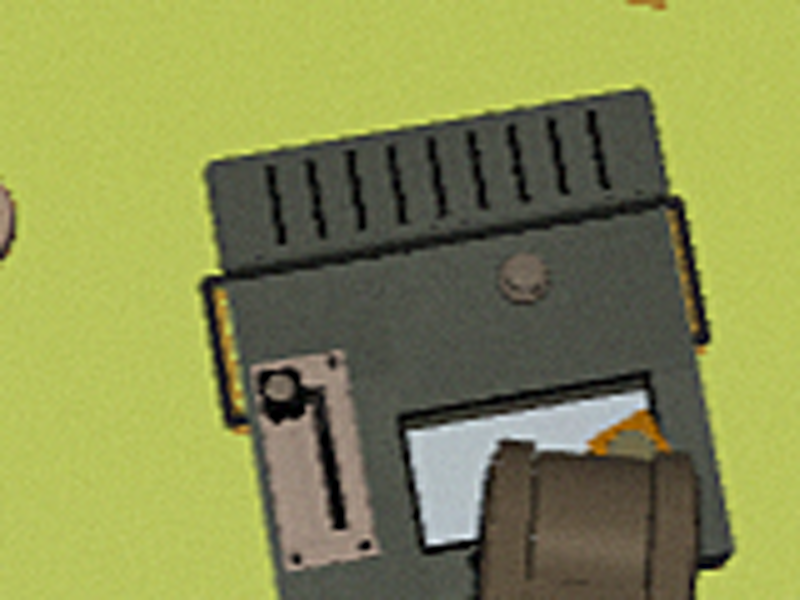

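The knob stays hooked over the end of the short leg: its top is at top-image px (296,207), and the fit predicts (296.2,206.4). The robot is clear of everything, so I'm handing in.

```bash
python3 -c "
from cell import r
r.finish_job()"
```

```text
the job is handed in; nothing more can be done
```

The shutter is open and stays open by itself, and I handed the job in at about 11 s; no verdict was reported.

**What I did:** With the fingers shut, I pushed only on the near-right lobe, using a finger face turned about 30° towards the left. The knob went along the long leg to the far wall at the corner, then across to the closed end of the short leg. I then backed off and raised the arm clear.

**Forces:** The reported force never went above about 16 N, well under the 60 N limit.

**Last checks:**
- **Short leg:** The fingers travelled about 19 mm across and then stopped with the sideways force rising, as expected at the closed end.
- **Knob:** In the last pictures, with the arm away, the knob stands over the end of the short leg with the window lit. In the top view it lies about 1 pixel (about 3 mm) from where the fit puts the slot end.
- **Loose things:** The loupe, film weight and rule look unmoved in the last pictures. I did not re-measure any of the seven, but the fingers went near none of them.

**Disagreements:**
- **Camera fits:** The fits from the two cameras differed by up to about 6 mm, so I used the joint fit and relied on contact forces to find the corner and the end.
- **Knob detector:** In the last scene picture the detector's knob centre was about 8 pixels lower than predicted for the knob top. I think it marked the middle of the knob's body, so I went by the picture itself.

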